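Dial the code into the records strongbox

ROBOT

A 6-joint arm with a two-finger parallel gripper is mounted at the origin on the work surface. World frame = base frame: x ahead of the robot, y to its left, z up, the work surface at z = 0. Lengths are in m, angles in degrees, forces in N, time in s.
With the tool pointing down it reaches from about 0.35 to 0.875 m from the base axis. Payload 4.2 kg.
Tool frame: the origin (TCP) lies midway between the tips of the shut fingers; the grasp point (between the pads) lies 19 mm behind it (r.pinch_z is the distance from the TCP to the grasp point, in m); z points along the fingers, y is the direction in which the jaws open and shut (so a half turn about z gives the same grasp; the last joint's range is limited). The gripper opens to 87 mm and grips with 3 to 60 N. Pads are 19 mm wide; open, the fingers measure 117 mm over their backs; the gripper's body (75 mm by 190 mm) begins 51 mm behind the grasp point.
Start: joints at [90.504, 22.042, 0.453, 0, -68.411, -14.817], TCP at [0.154, 0.606, 0.223] pointing down, gripper open.
Joint ranges: [-179.83, 179.83], [-69.29, 118.12], [-61.27, 80.66], [-181.25, 117.63], [-171.15, -9.14], [-177.46, 177.46]. Speed limits (degrees/s): [159.86, 159.86, 180, 180, 180, 180].

INTERFACE

Orientations are given as a 3x3 rotation matrix whose columns are the frame's x, y, z axes.
In Python, from station import r, optics, workorder gives the robot as it stands.
- The arm moves only by the tool carry_out, never from a script. Its argument "commands" is a list of rows, each a list of 3 entries, a list of its own where there are three numbers: the shift along the tool's x, y, z in m, then the turn, a rotation vector about the tool's x, y, z in degrees, then the finger opening in m, from 0 to 0.087. In form: [[[tx, ty, tz], [ax, ay, az], grip], ...]. A call has 1 to 12 rows; each row shifts and turns the pose as measured when the row begins, along the tool's axes as they then stand; what a row does not reach is not made up. A row lasts 1/12 s, in which the tool goes at most 41.7 mm and 7.16 degrees, less where a joint would pass 70% of its speed; a pose out of reach is approached as far as the arm can. A call with a gripper value outside its range is refused whole. The fingers move at their own pace and stop on an object; the grip force is fixed at half the most. Time passes only in rows, so rows that do not move let the fingers close. It gives the time, the measured TCP pose, the force and the opening at its end, in the units of the state.
- r.sense(): the state, without advancing time (a new reading comes with each control period).
- optics.capture(name): name is "scene" or "top" or "wrist"; returns a dict with "img" (480x640x3 uint8, red, green, blue), "mtx" (3x3 intrinsics, pixels), "D" ([k1, k2, p1, p2, k3] as OpenCV has them; the pictures are not rectified), "extrinsics" (4x4, takes a point from camera to world coordinates). Camera axes: x right, y down, z forward; pixel columns grow to the right and rows downward; lengths in m; the calibration is good to about 2 mm. A picture is of the moment at which its call begins. There is no depth.
- workorder.finish_job(): hands the job in, once; it reports no verdict.
The state is a dict: "time_s": time; "joints": joint angles; "joint_velocities": joint speeds; "effort": joint torques, N m; "tcp_pos": TCP position; "ee_rot": TCP orientation; "wrist_force": force on the tool from outside, world axes, zero at the start; "moment": the same for the moment, N m; "gripper_width": opening from 0.0 (shut) to 1.0 (fully open).
Only numpy, scipy, OpenCV 4.12 (cv2) and the standard library are available. Lean on these libraries where they do the work, as an engineer would, in place of code of your own. Each camera call takes 0.05 s, during which the arm holds its last target.

TASK

Enter the code on the grey strongbox that has two dials on its lid: first turn the larger dial until its pointer is at the three-dot mark, then turn the smaller dial until its pointer is at the two-dot mark, and let go. Leave the single dial of the smaller cash box as it is.

Things in the scene. Friction and masses are not known exactly. Their poses are not given: they have to be found in the camera images.
- strongbox: Fixed grey steel box, 240 (x) by 360 (y) by 90 mm high; origin under its centre, front faces -x. On its lid two dials, 170 mm apart side by side (either may be on the left), 30 mm nearer the front than the centre. Round each, rows of one to four white dots: seen from the front, one dot at 9 o'clock (+y), two at 11, three at 1, four at 3 o'clock.
- large_dial (a joint): Larger dial: black, disc 60 mm across and 8 mm thick, bar grip on it 57 mm long, 14 mm thick, 40 mm high; a nose and a white line on the bar show its pointer end. Rad, growing clockwise from above: 0 at one dot, 1.047 two, 2.094 three, 3.142 four; stops at -0.35 and 3.5. Friction 0.05 N m; stays where left.
- large_dial_grip (a point): Middle of the larger dial's bar grip, on its vertical turning axis, 34 mm above the strongbox's lid, 20 mm below the bar's top and 20 mm above the disc. Turns with the dial: x points where the pointer points (along the bar), z up.
- small_dial (a joint): Smaller dial: the same shape, disc 38 mm across and 8 mm thick, bar grip 36 mm long, 14 mm thick, 40 mm high. Same dots, values, stops and friction as the larger dial.
- small_dial_grip (a point): Middle of the smaller dial's bar grip, on its vertical turning axis, 34 mm above the strongbox's lid, 20 mm below the bar's top and 20 mm above the disc. Turns with the dial: x points where the pointer points (along the bar), z up.
- cash_tip (a point): Pointer end of the single dial on the smaller cash box (160 x 200 mm, 75 mm high, fixed, grey steel, no dots), half-way up its bar, 24 mm from the dial's axis. Not part of the job: this dial is left as it is.

How it is judged (in metres and radians):
On the way, in this order (a step that is already met when the one before it is completed fails the run):
1. the larger dial stands at its three-dot mark, within 12 degrees, at rest (value of joint large_dial between 1.884 and 2.304 rad and velocity of joint large_dial between -0.1 and 0.1 rad/s), for 0.2 s.
2. the smaller dial stands at its two-dot mark, within 12 degrees, at rest (value of joint small_dial between 0.837 and 1.257 rad and velocity of joint small_dial between -0.1 and 0.1 rad/s), for 0.2 s.
At the end, for the whole second after the job is handed in: The larger dial points at its three-dot mark (2.094 rad) and the smaller at its two-dot mark (1.047 rad), each within 0.21 rad (12 degrees), both at rest and released (all of step 1 and all of step 2); the robot touches nothing.
It fails at once if the cash box's dial was turned (its pointer end moved by more than 6 mm) (distance of cash_tip from where it was at the start of the episode above 0.006 m).
It also fails if it takes over 45 s, if anything falls off the work surface, if the arm or the gripper's body presses on something with over 40 N, if the wrist force passes 120 N, or if a joint passes its speed limit or range.

## Working session

There is one attempt and no reset: what is moved stays moved. The work goes in short steps, Python scripts to look and compute and a tool call to move; the robot and the scene stay as the last step left them, time stands still between calls to the robot, and variables do not carry over. Pictures are saved under pics/ and viewed, and the job is handed in when it is done.

Besides the shell and the picture viewer there is one more tool, called after "Emit:" as a command line: name --argument value ..., lists and objects as JSON in quotes. carry_out: Moves the arm, as the interface text tells. Its arguments: {"type":"object","properties":{"commands":{"type":"array","items":{"type":"array"}}},"required":["commands"]}

```bash
mkdir -p pics; ls
python3 - <<'E'
from station import r, optics, workorder
import cv2
s=r.sense();print(s,r.pinch_z)
for n in("scene","top","wrist"):
    c=optics.capture(n);cv2.imwrite(f"pics/{n}0.png",c["img"][:,:,::-1]);print(n,c["mtx"],c["D"],c["extrinsics"])
E
```

```text
pics
{'time_s': 0.0, 'joints': array([ 9.05050466e+01,  2.20911177e+01,  3.79648477e-01, -2.90563240e-02,
       -6.84109603e+01, -1.48172823e+01]), 'joint_velocities': array([-0.04498448, -0.04738491, -0.01805456,  0.03672269,  0.02181907,
        0.04940041]), 'effort': array([-1.19795590e-03, -3.90671897e+01,  1.87406391e+01,  4.21981663e+00,
        1.09683097e-02, -1.95980929e-04]), 'tcp_pos': array([0.15432841, 0.60502387, 0.22145478]), 'ee_rot': array([[ 9.68916713e-01, -2.47386739e-01, -4.52698895e-04],
       [-2.47387136e-01, -9.68914352e-01, -2.14082619e-03],
       [ 9.09855522e-05,  2.18627415e-03, -9.99997606e-01]]), 'wrist_force': array([ 0.69495539, -0.59969984, -0.37519341]), 'moment': array([ 0.01345494, -0.0501876 ,  0.01580248]), 'gripper_width': 1.0005440441888125} 0.0187
scene [[544.09917735   0.         311.78355408]
 [  0.         544.09917735 248.8976358 ]
 [  0.           0.           1.        ]] [-0.16243034  0.          0.          0.          0.        ] [[-9.35282119e-02  6.35657388e-01 -7.66284646e-01  1.57366154e+00]
 [ 9.95616522e-01  6.00715655e-02 
[... 265 characters left out ...]
        0.           1.        ]] [-0.08161066  0.          0.          0.          0.        ] [[ 0.02438973 -0.98825757  0.15083804  0.36549497]
 [-0.99961986 -0.02216819  0.01639226  0.02174738]
 [-0.01285597 -0.1511805  -0.98842257  1.29727434]
 [ 0.          0.          0.          1.        ]]
wrist [[366.60890882   0.         319.30716019]
 [  0.         366.60890882 239.70268165]
 [  0.           0.           1.        ]] [-0.05211926  0.          0.          0.          0.        ] [[-0.24846116 -0.92569084 -0.28524291  0.23315758]
 [-0.96864113  0.23780497  0.07199413  0.58511569]
 [ 0.00118788  0.29418576 -0.95574752  0.38411712]
 [ 0.          0.          0.          1.        ]]
```

View pics/top0.png

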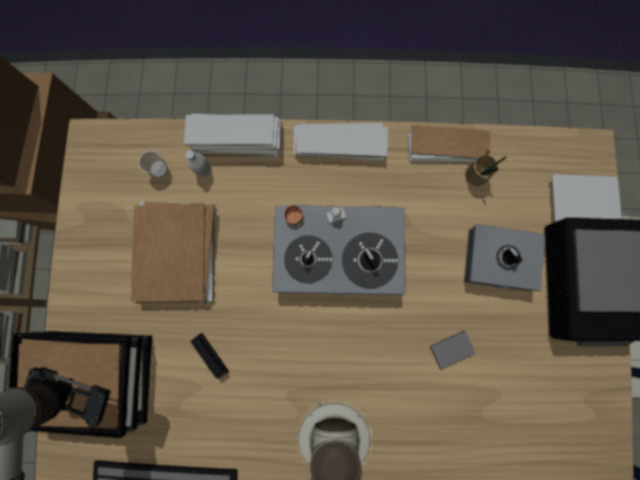

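View pics/scene0.png

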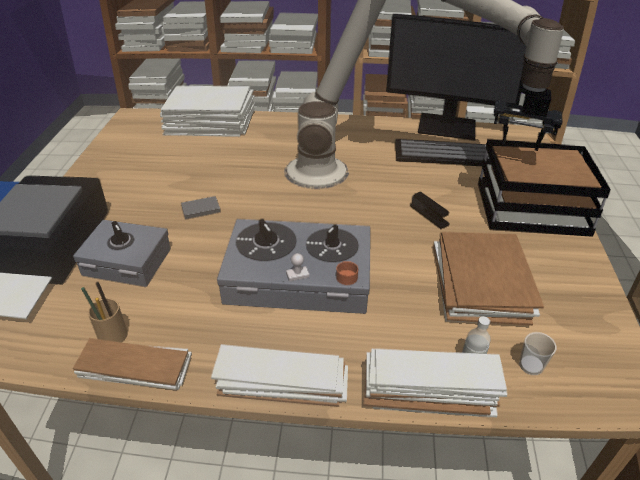

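View pics/wrist0.png

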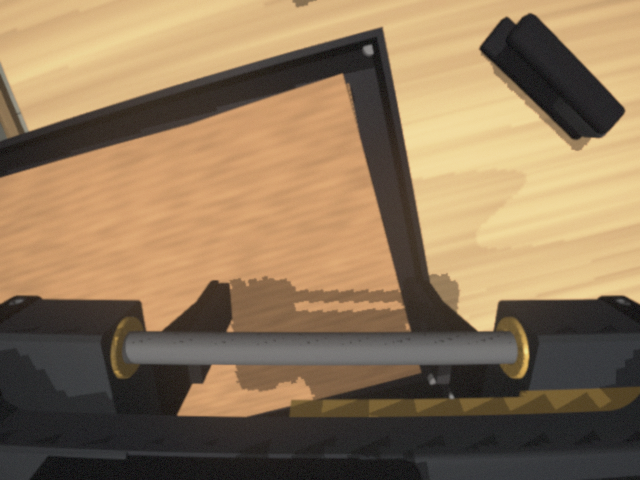

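The top view shows the strongbox spanning about (275–405, 205–295), with the small dial at (308,258), the large dial at (370,260), and the cash box at (506,258). There is clutter at the back of the lid. I'll zoom in next.

```bash
cat > h.py <<'E'
import numpy as np, cv2
from station import r, optics, workorder
def ray(c,uv):
    p=cv2.undistortPoints(np.array(uv,float).reshape(-1,1,2),c["mtx"],np.array(c["D"]))[:,0]
    d=np.c_[p,np.ones(len(p))]@c["extrinsics"][:3,:3].T
    return c["extrinsics"][:3,3],d
def onz(c,uv,z):
    o,d=ray(c,uv); return o+d*((z-o[2])/d[:,2])[:,None]
def proj(c,P):
    E=np.linalg.inv(c["extrinsics"]); rv=cv2.Rodrigues(E[:3,:3])[0]
    return cv2.projectPoints(np.array(P,float).reshape(-1,1,3),rv,E[:3,3],c["mtx"],np.array(c["D"]))[0][:,0]
def rect(c,x,y,z,half=0.16,n=640):
    # rectified crop of plane z; image up=+x left=+y
    X=x+half-np.arange(n)/n*2*half
    Y=y+half-np.arange(n)/n*2*half
    P=np.stack([np.repeat(X[:,None],n,1),np.repeat(Y[None],n,0),np.full((n,n),z)],-1)
    m=proj(c,P.reshape(-1,3)).reshape(n,n,2).astype(np.float32)
    return cv2.remap(c["img"],m[...,0],m[...,1],cv2.INTER_CUBIC)
E
python3 - <<'E'
from h import *
c=optics.capture("top")
cv2.imwrite("pics/topz.png",cv2.resize(c["img"][195:305,260:420,::-1],(800,550),interpolation=cv2.INTER_CUBIC))
c2=optics.capture("scene")
cv2.imwrite("pics/scz.png",cv2.resize(c2["img"][205:315,215:375,::-1],(800,550),interpolation=cv2.INTER_CUBIC))
# lid top corners
hsv=cv2.cvtColor(c["img"],cv2.COLOR_RGB2HSV)
print(onz(c,[[275,206],[405,207],[404,286],[276,283]],0.09))
E
```

```text
[[ 0.64551297  0.1802302   0.09      ]
 [ 0.65061788 -0.18440519  0.09      ]
 [ 0.42994829 -0.1809688   0.09      ]
 [ 0.4300507   0.1686693   0.09      ]]
```

View pics/topz.png

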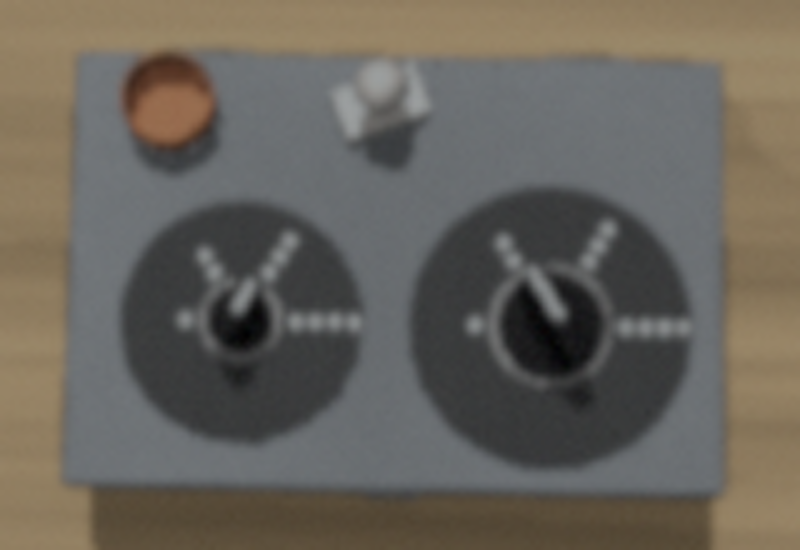

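View pics/scz.png

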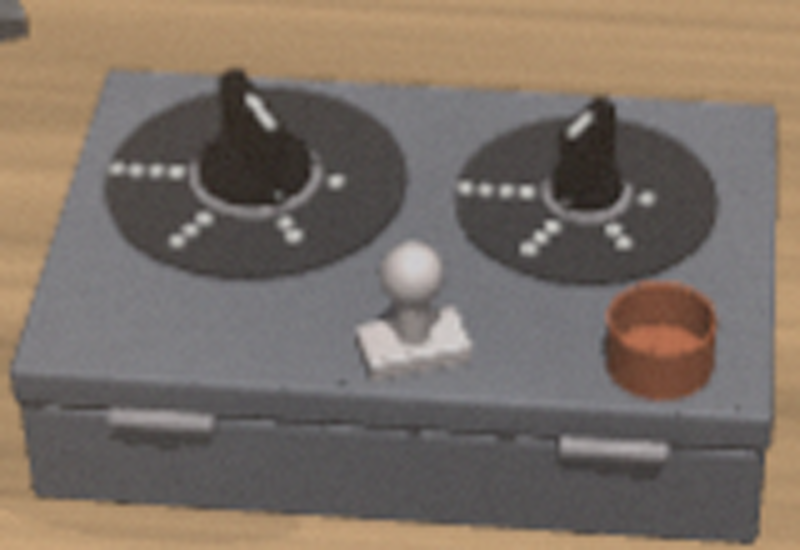

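The large dial points about at two dots and the small dial about at three dots. Next I'll measure the dial centres, the box yaw and the bar angles.

```bash
cat > m.py <<'E'
from h import *
import sys
tag=sys.argv[1]
def measure(c,name,show=True):
    R={}
    im=rect(c,0.52,0.0,0.09,0.2,800)   # 0.5mm/px
    g=cv2.cvtColor(im,cv2.COLOR_RGB2GRAY)
    cv2.imwrite(f"pics/rect_{name}_{tag}.png",cv2.resize(im[...,::-1],(600,600),interpolation=cv2.INTER_AREA))
    hsv=cv2.cvtColor(im,cv2.COLOR_RGB2HSV)
    px=lambda u,v:(0.52+0.2-v*0.0005,0.2-u*0.0005)
    dark=((g<np.percentile(g,50)*0+75)).astype(np.uint8)
    dark=cv2.morphologyEx(dark,cv2.MORPH_CLOSE,np.ones((31,31)))
    for k in cv2.findContours(dark,cv2.RETR_EXTERNAL,cv2.CHAIN_APPROX_NONE)[0]:
        a=cv2.contourArea(k)
        if a>8000:
            k2=cv2.convexHull(k); e=cv2.fitEllipse(k2); print(name,"disc",np.round(px(*e[0]),4),"axes mm",np.round(np.array(e[1])*.5,1),a)
    w=((g>130)&(hsv[...,1]<60)).astype(np.uint8)
    n,l,st,ce=cv2.connectedComponentsWithStats(w)
    for i in range(1,n):
        if 20<st[i,4]<2000: print(name,"white",np.round(px(*ce[i]),4),st[i,2:],)
for n in("top","scene"): measure(optics.capture(n),n)
E
python3 m.py 0
```

```text
top disc [ 0.3957 -0.046 ] axes mm [ 25.8 514.9] 22285.0
top disc [0.4983 0.0833] axes mm [130.2 131.1] 52585.0
top disc [ 0.499  -0.0863] axes mm [152.5 153.4] 72535.0
top white [0.6196 0.027 ] [  37   59 1430]
top white [ 0.5452 -0.0604] [ 5  6 24]
top white [ 0.5453 -0.1125] [ 7  6 34]
top white [0.544  0.0582] [ 6  7 33]
top white [0.5355 0.0632] [ 6  7 34]
top white [ 0.5359 -0.0657] [ 6  6 28]
top white [0.5347 0.1048] [ 5  6 23]
top white [0.5256 0.0993] [ 6  8 39]
top white [0.5263 0.069 ] [ 5  8 31]
top white [ 0.5221 -0.0814] [12 17 68]
top white [0.5128 0.0827] [ 13  22 107]
top white [ 0.5112 -0.0878] [ 9 14 40]
top white [ 0.5006 -0.1494] [ 7  8 43]
top white [0.4993 0.0537] [ 6  6 30]
top white [0.4998 0.043 ] [ 7  6 31]
top white [0.5001 0.0323] [ 6  5 26]
top white [0.4996 0.0214] [ 6  7 38]
top white [ 0.4996 -0.0448] [ 6  6 26]
scene disc [0.4942 0.0822] axes mm [129.7 148.4] 54468.5
scene disc [ 0.4954 -0.0891] axes mm [149.4 169.4] 73579.0
scene white [0.6783 0.1066] [  97   19 1573]
scene white [ 0.6791 -0.1043] [  98   18 1506]
scene white [ 0.6507 -0.1101] [ 27
[... 1505 characters left out ...]
0.1127] [ 15  20 219]
scene white [0.4962 0.0514] [ 16  20 252]
scene white [0.4964 0.0411] [ 14  20 220]
scene white [0.4964 0.0302] [ 14  19 203]
scene white [0.4959 0.0197] [ 16  21 239]
scene white [ 0.4924 -0.1828] [ 4 16 34]
scene white [ 0.4797 -0.1825] [ 4 15 36]
scene white [ 0.4418 -0.095 ] [ 37  55 730]
scene white [ 0.4482 -0.1633] [ 4  8 22]
scene white [0.4373 0.0748] [ 22  42 459]
scene white [0.4135 0.1461] [ 47  23 430]
scene white [ 0.4136 -0.1494] [ 47  13 321]
scene white [0.4128 0.1013] [ 48  13 411]
scene white [0.4127 0.0475] [ 36  14 266]
scene white [ 0.4132 -0.051 ] [ 38  12 266]
scene white [ 0.4134 -0.0953] [ 36  11 277]
scene white [ 0.4123 -0.0019] [ 32   8 151]
```

```bash
ls pics
```

```text
rect_scene_0.png
rect_top_0.png
scene0.png
scz.png
top0.png
topz.png
wrist0.png
```

View pics/rect_top_0.png

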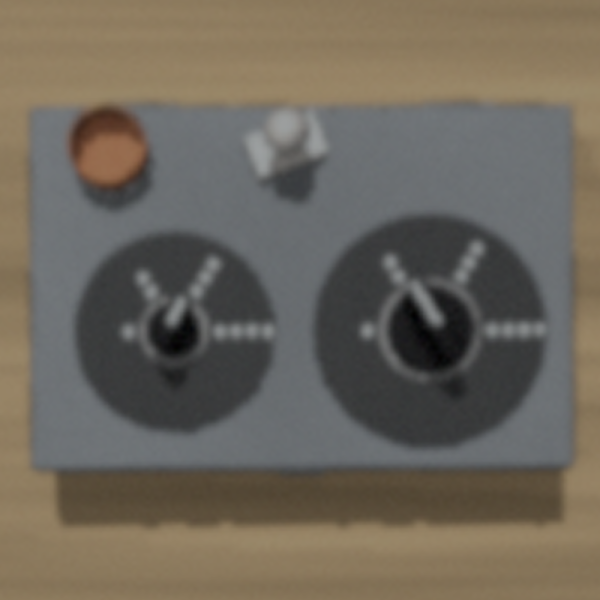

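View pics/rect_scene_0.png

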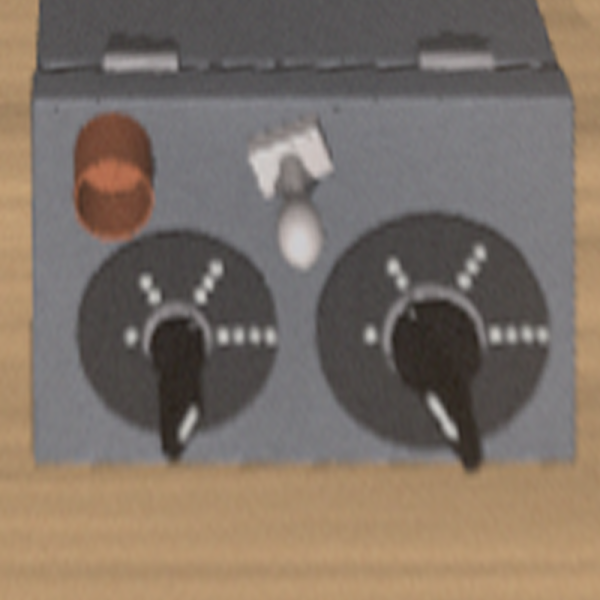

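The rectified views show the box yaw is about 0, with the dial centres near (0.498, 0.083) for the small dial and (0.498, -0.087) for the large. I'll take the pointer lines at the bar-top height, 0.144.

```bash
cat > a.py <<'E'
from h import *
import sys
tag=sys.argv[1]
for n in("top","scene"):
  c=optics.capture(n)
  for nm,(x,y) in {"small":(.498,.083),"large":(.498,-.0875)}.items():
    im=rect(c,x,y,0.144,0.04,400)  #0.2mm/px
    cv2.imwrite(f"pics/a_{nm}_{n}_{tag}.png",im[...,::-1])
    g=cv2.cvtColor(im,cv2.COLOR_RGB2GRAY)
    w=(g>100).astype(np.uint8)
    vv,uu=np.mgrid[:400,:400]; w[(np.hypot(uu-200,vv-200)>130)]=0
    k,l,st,ce=cv2.connectedComponentsWithStats(w)
    for i in range(1,k):
      if st[i,4]>150:
        p=np.argwhere(l==i)[:,::-1].astype(np.float32)
        vx,vy,_,_=cv2.fitLine(p,cv2.DIST_L2,0,.01,.01).ravel()
        dx,dy=-vy,-vx
        if dx<0: dx,dy=-dx,-dy
        print(n,nm,"c",np.round((x+.04-ce[i][1]*.0002,y+.04-ce[i][0]*.0002),4),"area",st[i,4],st[i,2:4],"q(deg)",round(np.degrees(np.arctan2(dx,dy)),1))
E
python3 a.py 0; cd pics; python3 -c "
import cv2,numpy as np
f=lambda n:cv2.imread(n)
cv2.imwrite('a0.png',cv2.resize(np.vstack([np.hstack([f('a_small_top_0.png'),f('a_large_top_0.png')]),np.hstack([f('a_small_scene_0.png'),f('a_large_scene_0.png')])]),(600,600)))"
```

```text
top small c [0.5165 0.0951] area 1557 [43 58] q(deg) 95.8
top small c [0.5169 0.0682] area 742 [36 36] q(deg) 42.7
top small c [0.5066 0.0799] area 3010 [60 88] q(deg) 117.3
top small c [0.4992 0.0624] area 911 [32 83] q(deg) 74.2
top small c [0.4935 0.1046] area 974 [41 42] q(deg) 3.4
top large c [ 0.5097 -0.0801] area 4172 [ 89 117] q(deg) 58.3
scene small c [0.4905 0.0812] area 29201 [261 234] q(deg) 169.7
scene large c [ 0.5097 -0.0821] area 4811 [ 93 125] q(deg) 58.2
scene large c [ 0.4838 -0.0862] area 14603 [257 147] q(deg) 171.4
```

View pics/a0.png

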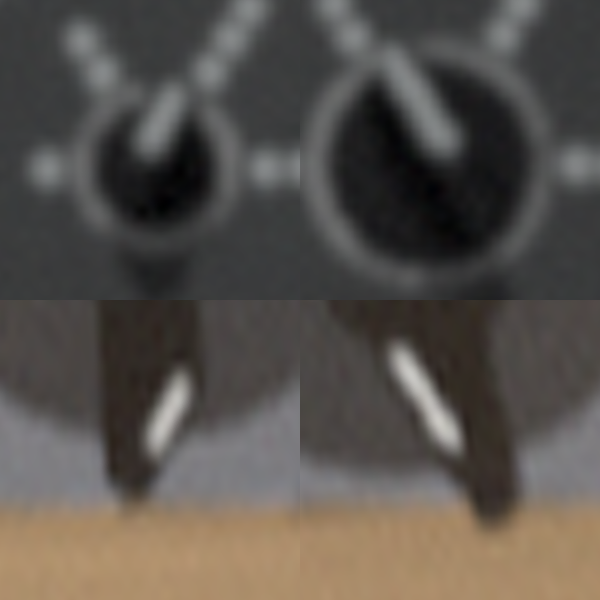

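Large dial: q≈58°, needs +62° clockwise. Small dial: q≈117°, needs −57°. Now I'll move over with the tool orientation held.

Emit:
carry_out --commands '[[[0.031, 0.0225, -0.004], [0, 0, 0], 0.087], [[0.031, 0.0225, -0.004], [0, 0, 0], 0.087], [[0.031, 0.0225, -0.004], [0, 0, 0], 0.087], [[0.031, 0.0225, -0.004], [0, 0, 0], 0.087], [[0.031, 0.0225, -0.004], [0, 0, 0], 0.087], [[0.031, 0.0225, -0.004], [0, 0, 0], 0.087], [[0.031, 0.0225, -0.004], [0, 0, 0], 0.087], [[0.031, 0.0225, -0.004], [0, 0, 0], 0.087], [[0.031, 0.0225, -0.004], [0, 0, 0], 0.087], [[0.031, 0.0225, -0.004], [0, 0, 0], 0.087], [[0.031, 0.0225, -0.004], [0, 0, 0], 0.087], [[0.031, 0.0225, -0.004], [0, 0, 0], 0.087]]'

```text
time_s: 1.45
tcp_pos: [0.4563, 0.2428, 0.2721]
ee_rot: [[0.973, -0.233, 0.003], [-0.233, -0.973, 0.002], [0.002, -0.003, -1.0]]
wrist_force: [0.7, 1.2, -0.3]
gripper_width: 1.002
```

```bash
cat > t.py <<'E'
from h import *
import sys
x,y,z,psi=map(float,sys.argv[1:5])
s=r.sense();R=s["ee_rot"];p=s["tcp_pos"]
from scipy.spatial.transform import Rotation as Ro
a=np.radians(psi)
Rt=np.array([[np.cos(a),np.sin(a),0],[np.sin(a),-np.cos(a),0],[0,0,-1.]])
print("t",s["time_s"],"p",np.round(p,4),"psi",round(np.degrees(np.arctan2(R[1,0],R[0,0])),1),"j",np.round(s["joints"],1),"F",np.round(s["wrist_force"],1),"M",np.round(s["moment"],2),"w",round(s["gripper_width"]*87,1))
d=np.array([x,y,z])-p
print("shift tool now",np.round(R.T@d,4),"after turn",np.round(Rt.T@d,4),"rotvec",np.round(Ro.from_matrix(R.T@Rt).as_rotvec(degrees=True),1))
E
python3 t.py 0.498 -0.0877 0.2 31.8
```

```text
t 1.45 p [0.4563 0.2428 0.2721] psi -13.4 j [ 46.    9.4  -9.9   0.  -70.5  30.5] F [ 0.7  1.2 -0.3] M [ 0.08 -0.1   0.02] w 87.2
shift tool now [0.1173 0.312  0.0714] after turn [-0.1387  0.3029  0.0721] rotvec [ -0.1  -0.2 -45.2]
```

Emit:
carry_out --commands '[[[0.013, 0.0346, 0.006], [0, 0, 0], 0.087], [[0.013, 0.0346, 0.006], [0, 0, 0], 0.087], [[0.013, 0.0346, 0.006], [0, 0, 0], 0.087], [[0.013, 0.0346, 0.006], [0, 0, 0], 0.087], [[0.013, 0.0346, 0.006], [0, 0, 0], 0.087], [[0.013, 0.0346, 0.006], [0, 0, 0], 0.087], [[0.013, 0.0346, 0.006], [0, 0, 0], 0.087], [[0.013, 0.0346, 0.006], [0, 0, 0], 0.087], [[0.013, 0.0346, 0.006], [0, 0, 0], 0.087], [[0, 0, 0], [0, 0, -7], 0.08], [[0, 0, 0], [0, 0, -7], 0.07], [[0, 0, 0], [0, 0, -7], 0.06]]'

```text
time_s: 2.45
tcp_pos: [0.5018, -0.1101, 0.2175]
ee_rot: [[0.991, 0.133, 0.013], [0.133, -0.991, 0.006], [0.013, -0.005, -1.0]]
wrist_force: [-0.3, 0.4, 1.3]
gripper_width: 0.852
```

Emit:
carry_out --commands '[[[0, 0, 0], [0, 0, -7], 0.06], [[0, 0, 0], [0, 0, -7], 0.06], [[0, 0, 0], [0, 0, -7], 0.06], [[0, 0, 0], [0, 0, -3], 0.06], [[0, 0, 0], [0, 0, 0], 0.06]]'

```text
time_s: 2.87
tcp_pos: [0.5014, -0.1118, 0.2177]
ee_rot: [[0.842, 0.539, 0.013], [0.539, -0.843, 0.006], [0.014, 0.002, -1.0]]
wrist_force: [-0.5, -0.4, -0.5]
gripper_width: 0.691
```

```bash
python3 t.py 0.498 -0.0877 0.2 31.8; python3 -c "
from h import *
c=optics.capture('wrist');im=c['img'][...,::-1].copy()
for z in(.144,.098):
  for q in ((.498,-.0877),(.498,.083)):
    u=proj(c,[[*q,z]])[0];print(q,z,u);cv2.circle(im,tuple(int(v) for v in u),3,(0,0,255),-1)
cv2.imwrite('pics/w1.png',im)"
```

```text
t 2.8667 p [ 0.5014 -0.1118  0.2177] psi 32.6 j [  5.4  11.1 -15.7  -0.3 -62.5 117.4] F [-0.5 -0.4 -0.5] M [-0.08 -0.02 -0.05] w 60.1
shift tool now [ 0.0098 -0.0222  0.0178] after turn [ 0.0098 -0.0223  0.0177] rotvec [ 0.1 -0.8  0.8]
(0.498, -0.0877) 0.144 [286.22636969 238.99068515]
(0.498, 0.083) 0.144 [54.14448197 98.50336034]
(0.498, -0.0877) 0.098 [291.14381501 222.87179957]
(0.498, 0.083) 0.098 [ 95.94491806 103.49571928]
```

View pics/w1.png

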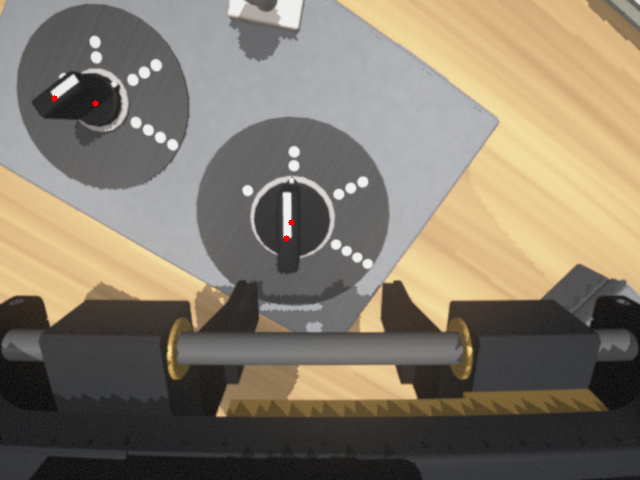

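The wrist view shows the large bar upright at (288,230), which agrees with the projected centre. So the jaws are aligned, and I'll centre and descend.

Emit:
carry_out --commands '[[[0.01, -0.022, 0], [0, -0.8, 0.8], 0.06], [[0, 0, 0], [0, 0, 0], 0.06], [[0, 0, 0.02], [0, 0, 0], 0.06], [[0, 0, 0.015], [0, 0, 0], 0.06]]'

```text
time_s: 3.25
tcp_pos: [0.5009, -0.0872, 0.1859]
ee_rot: [[0.854, 0.519, 0.011], [0.52, -0.854, -0.001], [0.008, 0.006, -1.0]]
wrist_force: [-0.1, 0.2, -0.0]
gripper_width: 0.688
```

```bash
python3 t.py 0.498 -0.0877 0.110 31.8
```

```text
t 3.25 p [ 0.5009 -0.0872  0.1859] psi 31.3 j [  8.5  12.2 -19.3   0.2 -57.8 112.7] F [-0.1  0.2 -0. ] M [-0.05  0.07 -0.04] w 59.9
shift tool now [-0.0034 -0.0016  0.0759] after turn [-0.0027 -0.0011  0.0759] rotvec [ 0.4 -0.5 -0.5]
```

Emit:
carry_out --commands '[[[-0.003, -0.001, 0.018], [0.4, -0.5, 0], 0.06], [[0, 0, 0.018], [0, 0, 0], 0.06], [[0, 0, 0.018], [0, 0, 0], 0.06], [[0, 0, 0.018], [0, 0, 0], 0.06], [[0, 0, 0], [0, 0, 0], 0.06]]'

```text
time_s: 3.67
tcp_pos: [0.4975, -0.0881, 0.1101]
ee_rot: [[0.857, 0.515, -0.001], [0.515, -0.857, 0.001], [-0.0, -0.001, -1.0]]
wrist_force: [-0.4, -0.9, -0.5]
gripper_width: 0.687
```

```bash
python3 t.py 0.498 -0.0877 0.110 31.8
```

```text
t 3.6667 p [ 0.4975 -0.0881  0.1101] psi 31.0 j [ 8.400e+00  1.720e+01 -2.500e+01 -1.000e-01 -4.780e+01  1.127e+02] F [-0.4 -0.9 -0.5] M [-0.07  0.04 -0.01] w 59.7
shift tool now [ 0.0006 -0.0001  0.0001] after turn [ 0.0006 -0.0001  0.0001] rotvec [-0.1  0.  -0.8]
```

Now close.

Emit:
carry_out --commands '[[[0, 0, 0], [0, 0, 0], 0.03], [[0, 0, 0], [0, 0, 0], 0.02], [[0, 0, 0], [0, 0, 0], 0.01], [[0, 0, 0], [0, 0, 0], 0.01], [[0, 0, 0], [0, 0, 0], 0.01], [[0, 0, 0], [0, 0, 0], 0.01], [[0, 0, 0], [0, 0, 0], 0.01]]'

```text
time_s: 4.25
tcp_pos: [0.5009, -0.0884, 0.1151]
ee_rot: [[0.858, 0.514, 0.008], [0.514, -0.858, 0.0], [0.007, 0.004, -1.0]]
wrist_force: [0.8, -0.5, 0.1]
gripper_width: 0.243
```

```bash
python3 t.py 0.498 -0.0877 0.110 31.8
```

```text
t 4.25 p [ 0.5009 -0.0884  0.1151] psi 30.9 j [ 8.300e+00  1.690e+01 -2.460e+01  1.000e-01 -4.800e+01  1.126e+02] F [ 0.8 -0.5  0.1] M [-0.1   0.05 -0.03] w 21.2
shift tool now [-0.0021 -0.0021  0.0051] after turn [-0.002  -0.0021  0.0051] rotvec [ 0.2 -0.4 -0.9]
```

Emit:
carry_out --commands '[[[-0.002, -0.002, 0.005], [0, 0, 0], 0.02], [[0, 0, 0], [0, 0, 0], 0.01], [[0, 0, 0], [0, 0, 0], 0.005], [[0, 0, 0], [0, 0, 0], 0.005]]'

```text
time_s: 4.58
tcp_pos: [0.4988, -0.088, 0.1107]
ee_rot: [[0.858, 0.514, 0.011], [0.514, -0.858, -0.0], [0.009, 0.006, -1.0]]
wrist_force: [0.2, 0.2, 0.4]
gripper_width: 0.156
```

```bash
python3 t.py 0.498 -0.0877 0.110 31.8
```

```text
t 4.5833 p [ 0.4988 -0.088   0.1107] psi 30.9 j [ 8.400e+00  1.700e+01 -2.530e+01  1.000e-01 -4.710e+01  1.124e+02] F [0.2 0.2 0.4] M [ 0.17  0.05 -0.05] w 13.5
shift tool now [-0.0005 -0.0007  0.0007] after turn [-0.0005 -0.0007  0.0007] rotvec [ 0.3 -0.5 -0.9]
```

The bar is gripped at about 14 mm. Turning clockwise means a positive turn about tool z.

Emit:
carry_out --commands '[[[0, 0, 0], [0, 0, 6], 0.005], [[0, 0, 0], [0, 0, 6], 0.005], [[0, 0, 0], [0, 0, 6], 0.005], [[0, 0, 0], [0, 0, 6], 0.005]]'

```text
time_s: 4.92
tcp_pos: [0.4984, -0.0869, 0.1107]
ee_rot: [[0.995, 0.104, 0.01], [0.104, -0.995, 0.001], [0.01, -0.0, -1.0]]
wrist_force: [-0.3, 1.7, 0.3]
gripper_width: 0.158
```

```bash
python3 t.py 0.498 -0.0877 0.110 -30
```

```text
t 4.9167 p [ 0.4984 -0.0869  0.1107] psi 6.0 j [  8.5  17.  -25.3   0.  -47.2  87.5] F [-0.3  1.7  0.3] M [0.23 0.07 0.08] w 13.8
shift tool now [-0.0005  0.0007  0.0007] after turn [0.     0.0009 0.0007] rotvec [-0.2 -0.5 36. ]
```

Emit:
carry_out --commands '[[[0, 0, 0], [0, 0, 6], 0.005], [[0, 0, 0], [0, 0, 6], 0.005], [[0, 0, 0], [0, 0, 6], 0.005], [[0, 0, 0], [0, 0, 6], 0.005], [[0, 0, 0], [0, 0, 6], 0.005], [[0, 0, 0], [0, 0, 6], 0.005], [[0, 0, 0], [0, 0, 0], 0.005], [[0, 0, 0], [0, 0, 0], 0.005]]'

```text
time_s: 5.58
tcp_pos: [0.4988, -0.0852, 0.1107]
ee_rot: [[0.851, -0.525, 0.009], [-0.525, -0.851, 0.002], [0.007, -0.007, -1.0]]
wrist_force: [-0.0, -0.3, -0.2]
gripper_width: 0.161
```

```bash
python3 t.py 0.498 -0.0877 0.110 -30
```

```text
t 5.5833 p [ 0.4988 -0.0852  0.1107] psi -31.7 j [  8.7  17.  -25.2  -0.1 -47.2  49.7] F [-0.  -0.3 -0.2] M [-0.29  0.02 -0.02] w 14.0
shift tool now [0.0007 0.0025 0.0007] after turn [0.0006 0.0025 0.0007] rotvec [-0.4 -0.4 -1.7]
```

Emit:
carry_out --commands '[[[0, 0, 0], [0, 0, 0], 0.03], [[0, 0, 0], [0, 0, 0], 0.04], [[0, 0, 0], [0, 0, 0], 0.05], [[0, 0, 0], [0, 0, 0], 0.06], [[0, 0, -0.005], [0, 0, 0], 0.06], [[0, 0, -0.02], [0, 0, 0], 0.06], [[0, 0, -0.025], [0, 0, 0], 0.06], [[0, 0, -0.025], [0, 0, 0], 0.06], [[0, 0, -0.025], [0, 0, 0], 0.06]]'

```text
time_s: 6.33
tcp_pos: [0.4927, -0.0858, 0.2083]
ee_rot: [[0.854, -0.52, -0.009], [-0.52, -0.854, 0.002], [-0.009, 0.003, -1.0]]
wrist_force: [0.9, -0.0, 0.1]
gripper_width: 0.675
```

```bash
python3 t.py 0.498 0.0835 0.210 -27.3; python3 a.py 1; python3 -c "
from h import *
c=optics.capture('wrist');im=c['img'][...,::-1].copy()
cv2.imwrite('pics/w2.png',im)"
```

```text
t 6.3333 p [ 0.4927 -0.0858  0.2083] psi -31.3 j [  8.6  10.8 -17.5  -0.2 -62.2  50.1] F [ 0.9 -0.   0.1] M [ 0.07 -0.06 -0.04] w 58.7
shift tool now [-0.0835 -0.1473 -0.0013] after turn [-0.0729 -0.1528 -0.0017] rotvec [ 0.1  0.5 -4. ]
top small c [0.498 0.083] area 53077 [261 261] q(deg) -180.0
top large c [ 0.512  -0.0802] area 13973 [172 118] q(deg) 159.4
scene small c [0.4918 0.0816] area 27784 [261 231] q(deg) 167.6
scene large c [ 0.5099 -0.0938] area 5275 [ 92 125] q(deg) 121.0
```

View pics/w2.png

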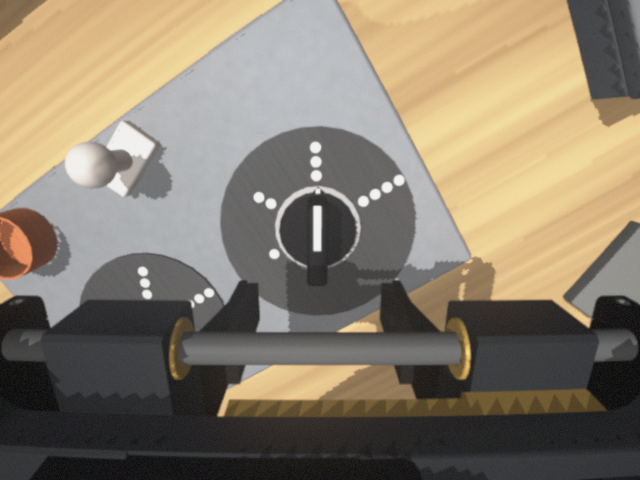

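The wrist view shows the large dial's line at (317,228) pointing at its three dots, and the scene camera gives 121° (target 120°). The gripper is clear of it. Now to the small dial.

Emit:
carry_out --commands '[[[-0.0165, -0.029, 0], [0, 0, 0], 0.06], [[-0.0165, -0.029, 0], [0, 0, 0], 0.06], [[-0.0165, -0.029, 0], [0, 0, 0], 0.06], [[-0.0165, -0.029, 0], [0, 0, 0], 0.06], [[-0.0165, -0.029, 0], [0, 0, 0], 0.06], [[0, 0, 0], [0, 0.5, -4], 0.06], [[0, 0, 0], [0, 0, 0], 0.06]]'

```text
time_s: 7.07
tcp_pos: [0.4959, 0.0861, 0.2048]
ee_rot: [[0.887, -0.462, -0.005], [-0.462, -0.887, -0.003], [-0.003, 0.005, -1.0]]
wrist_force: [-0.7, -0.3, -0.6]
gripper_width: 0.69
```

```bash
python3 t.py 0.498 0.0835 0.210 -27.3; python3 -c "
from h import *
c=optics.capture('wrist');im=c['img'][...,::-1].copy()
cv2.imwrite('pics/w3.png',im)"
```

```text
t 7.0667 p [0.4959 0.0861 0.2048] psi -27.5 j [ 28.4  11.2 -17.7   0.  -61.5  34.1] F [-0.7 -0.3 -0.6] M [0.02 0.02 0.  ] w 60.0
shift tool now [ 0.0031  0.0013 -0.0052] after turn [ 0.0031  0.0013 -0.0052] rotvec [ 0.3  0.2 -0.2]
```

View pics/w3.png

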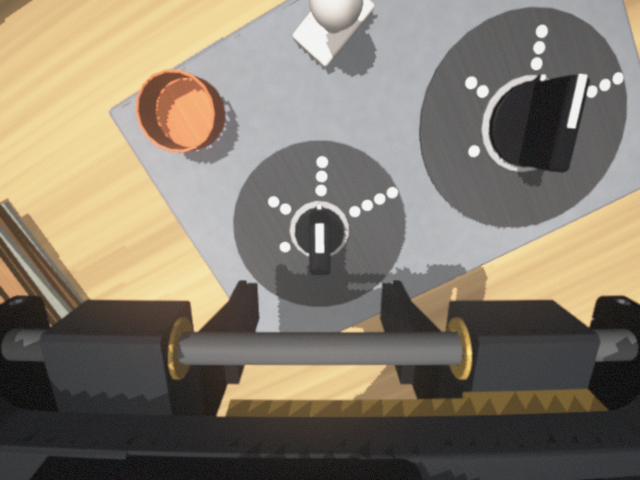

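The small bar sits upright at (320,235), centred between the fingers. Descending.

Emit:
carry_out --commands '[[[0.002, 0, 0.019], [0, 0, 0], 0.06], [[0, 0, 0.019], [0, 0, 0], 0.06], [[0, 0, 0.019], [0, 0, 0], 0.06], [[0, 0, 0.019], [0, 0, 0], 0.05], [[0, 0, 0.017], [0, 0, 0], 0.04], [[0, 0, 0], [0, 0, 0], 0.03]]'

```text
time_s: 7.62
tcp_pos: [0.4964, 0.0801, 0.1071]
ee_rot: [[0.878, -0.479, -0.007], [-0.479, -0.878, -0.003], [-0.005, 0.006, -1.0]]
wrist_force: [-0.7, -0.4, 0.3]
gripper_width: 0.542
```

```bash
python3 t.py 0.498 0.0835 0.110 -27.3
```

```text
t 7.6167 p [0.4964 0.0801 0.1071] psi -28.6 j [ 27.7  17.4 -25.2  -0.1 -47.8  33.8] F [-0.7 -0.4  0.3] M [-0.05  0.03 -0.01] w 47.1
shift tool now [-0.0003 -0.0037 -0.0029] after turn [-0.0002 -0.0038 -0.0029] rotvec [ 0.3  0.3 -1.3]
```

Emit:
carry_out --commands '[[[0, -0.003, -0.002], [0, 0, -1], 0.03], [[0, 0, 0], [0, 0, 0], 0.02], [[0, 0, 0], [0, 0, 0], 0.02], [[0, 0, 0], [0, 0, 0], 0.02]]'

```text
time_s: 7.95
tcp_pos: [0.4989, 0.081, 0.1107]
ee_rot: [[0.885, -0.466, -0.007], [-0.466, -0.885, -0.003], [-0.004, 0.006, -1.0]]
wrist_force: [1.1, -0.8, -0.2]
gripper_width: 0.272
```

```bash
python3 t.py 0.498 0.0835 0.110 -27.3
```

```text
t 7.95 p [0.4989 0.081  0.1107] psi -27.8 j [ 27.6  17.4 -24.7  -0.  -48.4  34.6] F [ 1.1 -0.8 -0.2] M [ 0.01 -0.   -0.  ] w 23.7
shift tool now [-0.002  -0.0018  0.0007] after turn [-0.002  -0.0018  0.0007] rotvec [ 0.3  0.3 -0.5]
```

Emit:
carry_out --commands '[[[-0.002, -0.002, 0.001], [0, 0, 0], 0.02], [[0, 0, 0], [0, 0, 0], 0.01], [[0, 0, 0], [0, 0, 0], 0.005], [[0, 0, 0], [0, 0, 0], 0.005], [[0, 0, 0], [0, 0, 0], 0.005]]'

```text
time_s: 8.37
tcp_pos: [0.4991, 0.0841, 0.1119]
ee_rot: [[0.884, -0.467, -0.002], [-0.467, -0.884, -0.001], [-0.001, 0.002, -1.0]]
wrist_force: [0.6, 0.2, -0.7]
gripper_width: 0.159
```

```bash
python3 t.py 0.498 0.0835 0.110 30
```

```text
t 8.3667 p [0.4991 0.0841 0.1119] psi -27.8 j [ 28.   17.2 -24.7   0.  -48.2  34.2] F [ 0.6  0.2 -0.7] M [-0.13 -0.18  0.02] w 13.8
shift tool now [-0.0007  0.0011  0.0019] after turn [-0.0013 -0.      0.0019] rotvec [  0.1   0.1 -57.8]
```

Gripped. Turn −58°, counter-clockwise.

Emit:
carry_out --commands '[[[0, 0, 0], [0, 0, -6], 0.005], [[0, 0, 0], [0, 0, -6], 0.005], [[0, 0, 0], [0, 0, -6], 0.005], [[0, 0, 0], [0, 0, -6], 0.005], [[0, 0, 0], [0, 0, -6], 0.005]]'

```text
time_s: 8.78
tcp_pos: [0.499, 0.0834, 0.1119]
ee_rot: [[0.998, 0.059, -0.002], [0.059, -0.998, -0.002], [-0.003, 0.002, -1.0]]
wrist_force: [0.3, -2.1, -0.9]
gripper_width: 0.159
```

```bash
python3 t.py 0.498 0.0835 0.110 30
```

```text
t 8.7833 p [0.499  0.0834 0.1119] psi 3.4 j [ 27.9  17.2 -24.8   0.1 -48.2  65.4] F [ 0.3 -2.1 -0.9] M [-0.41 -0.26 -0.1 ] w 13.8
shift tool now [-0.0009 -0.0002  0.0019] after turn [-0.0008 -0.0006  0.0019] rotvec [  0.1   0.2 -26.6]
```

Emit:
carry_out --commands '[[[0, 0, 0], [0, 0, -6], 0.005], [[0, 0, 0], [0, 0, -6], 0.005], [[0, 0, 0], [0, 0, -6], 0.005], [[0, 0, 0], [0, 0, -6], 0.005], [[0, 0, 0], [0, 0, -1], 0.005], [[0, 0, 0], [0, 0, 0], 0.005], [[0, 0, 0], [0, 0, 0], 0.005]]'

```text
time_s: 9.37
tcp_pos: [0.4991, 0.0827, 0.1119]
ee_rot: [[0.87, 0.493, -0.002], [0.493, -0.87, -0.003], [-0.004, 0.002, -1.0]]
wrist_force: [-0.4, -0.5, -1.7]
gripper_width: 0.16
```

```bash
python3 t.py 0.498 0.0835 0.110 30
```

```text
t 9.3667 p [0.4991 0.0827 0.1119] psi 29.6 j [ 27.9  17.2 -24.8   0.1 -48.2  91.6] F [-0.4 -0.5 -1.7] M [-0.21 -0.18  0.04] w 13.9
shift tool now [-0.0006 -0.0013  0.0019] after turn [-0.0006 -0.0013  0.0019] rotvec [ 0.1  0.2 -0.4]
```

Emit:
carry_out --commands '[[[0, 0, 0], [0, 0, 0], 0.03], [[0, 0, 0], [0, 0, 0], 0.04], [[0, 0, 0], [0, 0, 0], 0.05], [[0, 0, 0], [0, 0, 0], 0.06], [[0, 0, -0.005], [0, 0, 0], 0.06], [[0, 0, -0.02], [0, 0, 0], 0.06], [[0, 0, -0.025], [0, 0, 0], 0.06], [[0, 0, -0.025], [0, 0, 0], 0.06], [[0, 0, -0.025], [0, 0, 0], 0.06], [[0, 0, -0.025], [0, 0, 0], 0.06], [[0, 0, -0.025], [0, 0, 0], 0.06]]'

```text
time_s: 10.28
tcp_pos: [0.4957, 0.0824, 0.2644]
ee_rot: [[0.873, 0.488, -0.016], [0.487, -0.873, -0.008], [-0.018, -0.001, -1.0]]
wrist_force: [0.5, -0.0, 1.3]
gripper_width: 0.683
```

```bash
python3 t.py 0.498 0.0835 0.25 30; python3 a.py 2; python3 -c "
from h import *
c=optics.capture('wrist');cv2.imwrite('pics/w4.png',c['img'][...,::-1])
c=optics.capture('scene');cv2.imwrite('pics/sc4.png',cv2.resize(c['img'][185:315,75:375,::-1],(800,347),interpolation=cv2.INTER_CUBIC))"
```

```text
t 10.2833 p [0.4957 0.0824 0.2644] psi 29.2 j [ 28.    8.9 -11.7  -0.  -70.5  91.2] F [ 0.5 -0.   1.3] M [-0.   -0.16  0.02] w 59.5
shift tool now [0.0028 0.0001 0.0144] after turn [0.0025 0.0002 0.0144] rotvec [-0.   1.  -0.8]
top small c [0.4908 0.0616] area 157 [ 9 24] q(deg) 95.1
top large c [ 0.5104 -0.0928] area 4424 [ 89 120] q(deg) 121.5
scene small c [0.4959 0.0941] area 14740 [144 183] q(deg) 123.3
scene small c [0.4992 0.0623] area 2738 [55 66] q(deg) 126.1
scene small c [0.4842 0.062 ] area 215 [19 25] q(deg) 124.2
scene small c [0.4749 0.0895] area 854 [48 26] q(deg) 12.9
scene large c [ 0.5098 -0.0937] area 5330 [ 92 125] q(deg) 120.8
scene large c [ 0.4845 -0.0947] area 15664 [257 148] q(deg) 157.2
```

View pics/w4.png

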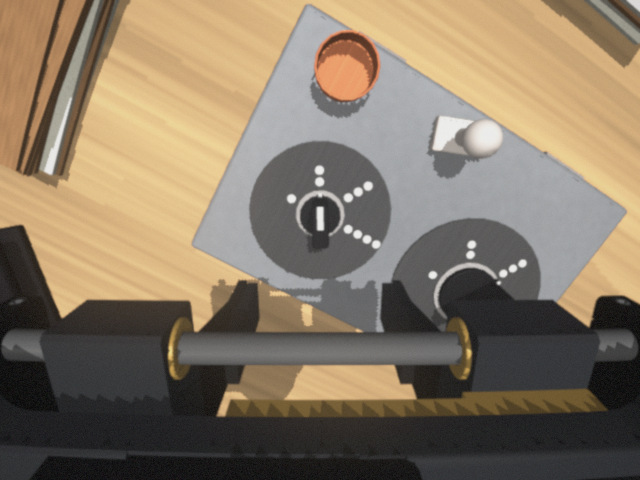

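View pics/sc4.png

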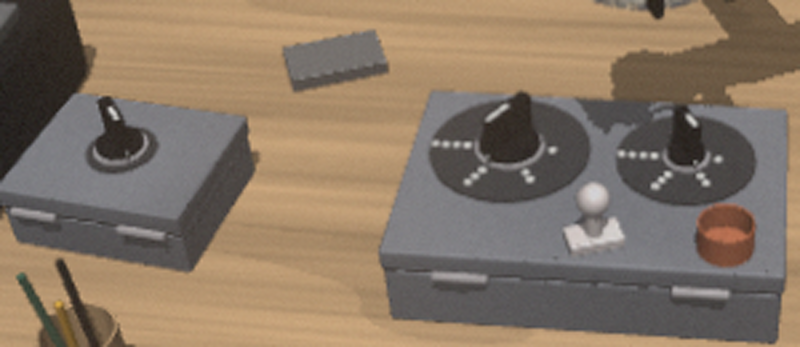

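The wrist view shows the small dial's line at (320,217) pointing straight at its two dots at (320,175). The large dial still reads 121°, and the cash box dial was not approached. The arm is clear, so I'm handing in.

```bash
python3 -c "
from h import *
print(np.abs(r.sense()['joint_velocities']).max()); print(workorder.finish_job())"
```

```text
2.60370188112324
the job is handed in; nothing more can be done
None
```

I entered the code and handed the job in at about 10.5 s; `finish_job` gives no verdict.

- **Larger dial:** I turned it first, from about 58° to the three-dot mark. The last checks read 121.5° (top camera) and 120.8° (scene camera), against a target of 120° ± 12°.
- **Smaller dial:** I turned it from about 117° to the two-dot mark, a target of 60° ± 12°. The gripper's heading when it let go puts the dial at about 60°. The wrist camera then showed the white line pointing straight at the two dots. The automatic line reading from the top and scene cameras failed for this dial: something else bright was picked up from above, and the scene mask was off too.
- **Gripper:** It was open and its fingertips were about 12 cm above the bars. The joint speed reading just before hand-in was 2.6 degrees/s at most, so the arm may still have been settling slightly, but it was clear of everything.
- **Forces:** The wrist force readings I took stayed under about 3 N.
- **Cash box:** The arm never went near its dial. I did not measure that dial's angle before and after.

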